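# Nip up the rail against the straightedge

### The job

Lay the straightedge flat on the bench with one long edge flush along the aluminium rail's long edge that faces it, about midway along the rail. Then screw the knurled nut on the rail's stud down (clockwise) until it bottoms out, back it off a quarter turn so that the rail can still be tapped into line, and finish while still holding the nut in the gripper, with the straightedge still flush. Leave the other things on the bench where they are.

Things in the scene. Friction and masses are not known exactly. Their poses are not given: they have to be found in the camera images.
- rail: Aluminium rail fixed on the bench, 300 mm long (its x), 60 wide (y), 16 high; origin: centre of its underside. x points roughly away from the robot. The edge facing the straightedge is at y = -30 mm (robot's right). On its centreline: the stud with the knurled nut at x = +90 mm; a small bolt head (16 mm across, 7 high) at x = -100 mm, left alone.
- straightedge_grip (a point): Middle of the loose straightedge, 19 mm above its underside, centre of its grip. Steel blade 260 mm long (x), 70 wide (y), 6 thick, about 0.45 kg, flat on the bench at the robot's right; on its middle an upright black grip bar, 100 mm long (x), 16 wide (y), 6 to 32 mm above the underside. Long edges alike, 35 mm from the centreline; either may be used.
- nut: Round knurled steel nut on the rail's stud; origin: centre of its underside, on the stud's axis. 36 mm across, 30 high, with a foot flange 42 mm across, 4 high. Sinks and rises 4 mm a turn; bottomed out, its underside is 16 mm above the bench. It cannot be lifted off. The 12 mm stud ends 16 mm above the top of the bottomed nut. The axes do not turn with the nut.
- nut_centre (a point): Centre of the knurled nut, on its axis, 15 mm above its underside.
- nut_turn (a joint): Turn of the knurled nut, rad: 0 = bottomed out (hard stop), grows as it is unscrewed (anticlockwise from above); tightening is clockwise. It starts on the thread 2.6 to 4.4 rad from the bottom. Thread drag about 0.05 N m; it stays where it is left. A small dimple on its top shows the turn.
- straightedge: The same straightedge as a body; origin at the centre of the blade's underside, axes as those of its grip point.
- tape_roll: Brown tape roll core, ring 90 mm across, 24 mm high, near the far edge; origin at the centre of its underside. To be left alone.
- offcut: Short offcut of aluminium flat, 60 x 90 x 16 mm, near the far edge; origin at the centre of its underside. To be left alone.
- spare_nut: Small plain round nut lying loose, 26 mm across, 12 mm high, near the far edge; origin at the centre of its underside. To be left alone.
- screw_jar: Glass jar with steel cap, 60 mm across, 70 mm high, to the left; origin at the centre of its underside. To be left alone.
- spanner: Steel spanner lying to the left; origin at the centre of its underside. To be left alone.
- screwdriver: Screwdriver lying to the right; origin at the centre of its underside. To be left alone.
- carton: Small carton, 90 x 70 x 50 mm, to the right; origin at the centre of its underside. To be left alone.

How it is judged:
By the outcome, as a careful person would: the job done as asked, in the order asked, and still so for the second after the job is handed in, while the arm keeps its last pose, push and grip.
It also fails if it takes over 67 s, if anything falls off the work surface, if the arm or the gripper's body presses on something with over 40 N, if the wrist force passes 120 N, or if a joint passes its speed limit or range.

### The arm

A 6-joint arm with a two-finger parallel gripper is mounted at the origin on the work surface. World frame = base frame: x ahead of the robot, y to its left, z up, the work surface at z = 0. Lengths are in mm, angles in degrees, forces in N, time in s.
With the tool pointing down it reaches from about 325 to 925 mm from the base axis. Payload 3.1 kg.
Tool frame: the origin (TCP) lies at the very end of the fingers, on their centre line; the grasp point (between the pads) lies grasp_offset behind it (grasp_offset is the distance from the TCP to the grasp point, in mm); z points along the fingers, x is the direction in which the jaws open and shut, and the axes are right-handed (so a half turn about z gives the same grasp; the last joint's range is limited). The gripper opens to 85 mm and grips with 20 to 120 N. Pads are 22 mm wide; open, the fingers measure 114 mm over their backs; the gripper's body (76 mm by 85 mm) begins 54 mm behind the grasp point. The pads swing forward as they close: fully open they stand 13 mm farther back than shut.
Start: joints at [59.977, 12.427, 92.441, -0, 75.132, -6.429], TCP at [250.146, 572.771, 231.3] pointing down, gripper open.
Joint ranges: [-157.48, 157.48], [-44.54, 120.13], [17.64, 146.25], [-64.5, 244.5], [7.68, 150.69], [-147.95, 147.95]. Speed limits (degrees/s): [159.86, 159.86, 180, 180, 180, 180].

### API

Orientations are given as [roll, pitch, yaw] about the fixed x, y, z axes, in that order (R = Rz(yaw) Ry(pitch) Rx(roll)).
In Python, from station import * gives the robot as it stands. Calls block until the motion is done:
- goto(position, orientation): joint-space move of the TCP to a pose.
- move_l(position, attitude=None, speed=150): straight line of the TCP; attitude=None keeps the orientation; speed is the mean speed in mm/s.
- move_j(angles): joint-space move.
- grip(opening, squeeze=None): finger opening in mm; squeeze is the grip in N (None keeps the last); returns when the fingers have stopped.
- wait(seconds).
- solve_ik(position, orientation): joint angles nearest the present ones, or None.
- get_obs(): the state.
- get_image(name): name is "side" or "top"; returns the picture (400x640x3 uint8, red, green, blue); there is no depth.
- get_calibration(name): a dict with "fx", "fy", "cx", "cy" (pixels), "R" (3x3) and "t" (3): a world point X has camera coordinates R X + t. Camera axes: x right, y down, z forward; pixel columns grow to the right and rows downward; lengths in mm; the calibration is good to about 2 mm. A picture is of the moment at which its call begins. get_calibration takes no time and is no camera call.
A pose or a line that the arm cannot do raises Unreachable and nothing moves.
- sign_off(): hands the job in, once; it reports no verdict.
Trained networks look in the newest picture that a camera, given by its name, has taken for a name from the list of things; names that differ only in an ending like _2 or _b are one class to them, and where a whole thing is asked for, a point or a joint stands for the part that bears it (a point fixed in the world has none). Each returns a list of dicts, best first, with "score" (0 to 1); they miss things now and then, are a little off and sometimes report something else, mostly with a low value. They report only what shows in the picture. A call takes as long as a camera call.
- spot_in(name, camera): "extent" ([centre column, centre row, width, height] in pixels, round what is visible of it).
- regions_of(name, camera): "region" (400x640 bool, what is visible of it) and "extent" ([centre column, centre row, width, height] in pixels, round what is visible of it).
The state is a dict: "t": time; "joint_pos": joint angles; "qvel": joint speeds; "effort": joint torques, N m; "tcp_pos": TCP position; "ee_rot": TCP orientation; "wrist_force": force on the tool from outside, world axes, zero at the start; "moment": the same for the moment, N m; "grip_width": finger opening in mm.
Only numpy, scipy, OpenCV 4.12 (cv2) and the standard library are available. Lean on these libraries where they do the work, as an engineer would, in place of code of your own. Each camera call takes 0.05 s, during which the arm holds its last target.

## Working session

There is one attempt and no reset: what is moved stays moved. The work goes in short steps, each a Python script; the robot and the scene stay as the last script left them, time stands still between calls to the robot, and variables do not carry over. Pictures are saved under pics/ and viewed, and the job is handed in when it is done.

```bash
ls; mkdir -p pics; python3 - <<'E'
from station import *
import cv2
for c in("side","top"):
    im=get_image(c); cv2.imwrite(f"pics/a_{c}.png",im[:,:,::-1])
    k=get_calibration(c); print(c,k)
o=get_obs(); print(o)
E
```

```text
pics
side {'fx': 519.5500156350688, 'fy': 519.5500156350688, 'cx': 324.75399132332143, 'cy': 202.62266462815347, 'R': array([[ 0.75701393, -0.65339257, -0.00283964],
       [-0.4853748 , -0.55943019, -0.67189966],
       [ 0.43742566,  0.5100157 , -0.74063674]]), 't': array([-463.10075591,  297.56759144, 1021.85929292])}
top {'fx': 483.0549002376001, 'fy': 483.0549002376001, 'cx': 328.87149580090596, 'cy': 210.1188885807008, 'R': array([[-0.01157541, -0.99986833, -0.01137211],
       [-0.99087799,  0.01299692, -0.13413384],
       [ 0.13426398,  0.00971572, -0.99089797]]), 't': array([ -12.6640883 ,  583.90030212, 1238.15271768])}
{'t': 0.1, 'joint_pos': array([ 5.99767428e+01,  1.24751899e+01,  9.25228318e+01, -1.07368521e-03,
        7.51315297e+01, -6.43019401e+00]), 'qvel': array([ 0.03296876, -0.0783962 , -0.24760807,  0.05873457,  0.0765504 ,
        0.13157422]), 'effort': array([-6.87047959e-04, -3.98077369e+01, -3.04970956e+01, -1.34201091e-04,
        4.19229138e-03,  2.93190317e-05]), 'tcp_pos': array([249.767003  , 572.094516  , 230.03669271]), 'ee_rot': array([-1.79986522e+02,  1.28852545e-01,  6.64072286e+01]), 'wrist_force': array([ 0.16923668, -1.08604515, -0.06088328]), 'moment': array([-0.00746063,  0.05319171,  0.00317305]), 'grip_width': 85.35778195882237}
```

View pics/a_side.png

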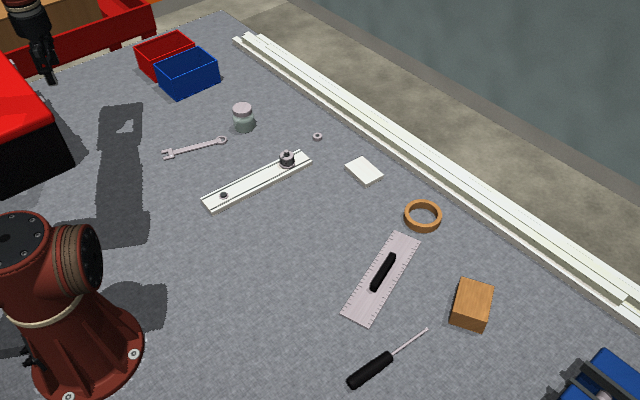

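View pics/a_top.png

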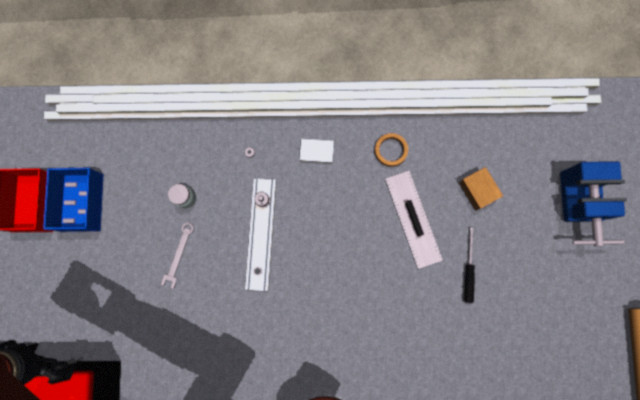

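```bash
python3 - <<'E'
import station
print([n for n in dir(station) if not n.startswith('__')]); print(getattr(station,'grasp_offset',None))
E
```

```text
['Unreachable', 'get_calibration', 'get_image', 'get_obs', 'goto', 'grasp_offset', 'grip', 'move_j', 'move_l', 'regions_of', 'sign_off', 'solve_ik', 'spot_in', 'wait']
18.700000000000003
```

```bash
cat > H.py <<'E'
import numpy as np, cv2
from station import *
from scipy.optimize import least_squares, minimize
def proj(c,X):
    k=get_calibration(c); p=np.asarray(X,float).reshape(-1,3)@np.array(k["R"]).T+k["t"]
    return np.c_[k["fx"]*p[:,0]/p[:,2]+k["cx"],k["fy"]*p[:,1]/p[:,2]+k["cy"]]
def unproj(c,uv,z):
    k=get_calibration(c);R=np.array(k["R"]);C=-R.T@k["t"]
    d=R.T@np.array([(uv[0]-k["cx"])/k["fx"],(uv[1]-k["cy"])/k["fy"],1]);s=(z-C[2])/d[2];return C+s*d
def box(x,y,yaw,L,W,z0,z1):
    c,s=np.cos(yaw),np.sin(yaw)
    return np.array([[x+c*a-s*b,y+s*a+c*b,z] for a in(-L/2,L/2) for b in(-W/2,W/2) for z in(z0,z1)])
def softmask(c,pts,S=8):
    h=cv2.convexHull((proj(c,pts)+.5).astype(np.float32)).reshape(-1,2)
    m=np.zeros((400,640),np.uint8); cv2.fillPoly(m,[np.round((h-.5)*256).astype(np.int32)],255,cv2.LINE_AA,8)
    return m/255.
def fitbox(masks,p0,L,W,z0,z1):
    def f(p):
        return sum(np.abs(softmask(c,box(p[0],p[1],p[2]/200,L,W,z0,z1))-m).sum() for c,m in masks.items())
    best=minimize(f,[p0[0],p0[1],p0[2]*200],method="Nelder-Mead",options=dict(initial_simplex=None,xatol=.05,fatol=.05,maxiter=600))
    best=minimize(f,best.x+[2,2,2],method="Nelder-Mead",options=dict(xatol=.05,fatol=.05,maxiter=600))
    return best.x[0],best.x[1],best.x[2]/200,best.fun
E
python3 - <<'E'
from H import *
ims={c:get_image(c) for c in("side","top")}
out={}
for n in("rail","straightedge","nut","straightedge_grip"):
    for c in ims:
        r=regions_of(n,c)
        print(n,c,[(round(q["score"],2),np.round(q["extent"],1).tolist(),int(q["region"].sum())) for q in r[:3]])
        if r: out[n+"_"+c]=r[0]["region"]
np.savez("m.npz",**out)
L={"rail":(300,60,0,16),"straightedge":(260,70,0,6)}
for n,(l,w,a,b) in L.items():
    for cs in(["top"],["side"],["top","side"]):
        ms={}
        for c in cs:
            m=out.get(n+"_"+c)
            if m is None: continue
            m=cv2.morphologyEx(m.astype(np.uint8),cv2.MORPH_CLOSE,np.ones((9,9)))
            ms[c]=m.astype(float)
        if not ms: continue
        p0=(645,150,0) if n=="rail" else (620,-180,np.deg2rad(20))
        if "top" in out.__class__.__name__: pass
        m=out[n+"_top"];v,u=np.nonzero(m);X=unproj("top",(u.mean(),v.mean()),8)
        r=fitbox(ms,(X[0],X[1],p0[2]),l,w,a,b); print(n,cs,np.round(r[:2],1),np.rad2deg(r[2]),r[3])
E
```

```text
rail side [(0.9, [256.1, 181.6, 112.7, 68.0], 2514)]
rail top [(0.66, [261.9, 236.8, 28.3, 112.1], 2604), (0.38, [390.6, 151.1, 33.0, 32.1], 374)]
straightedge side [(0.92, [380.9, 277.9, 82.2, 91.3], 3312), (0.56, [287.0, 161.9, 19.2, 13.5], 185), (0.51, [287.0, 162.4, 10.0, 14.1], 175)]
straightedge top [(0.63, [413.0, 218.8, 54.7, 96.8], 2510)]
nut side [(0.57, [287.6, 159.1, 20.5, 15.7], 242)]
nut top [(0.55, [261.0, 198.6, 14.3, 17.3], 217)]
straightedge_grip side [(0.84, [378.6, 280.9, 82.3, 99.0], 3162)]
straightedge_grip top [(0.65, [414.3, 220.3, 57.4, 98.1], 2419)]
rail ['top'] [525.2 166.3] 0.5795519207799537 532.1450980392158
rail ['side'] [527.9 167.6] 0.5835981069421783 387.61960784313726
rail ['top', 'side'] [527.8 167.9] 0.5886383210080814 948.7019607843137
straightedge ['top'] [ 560.2 -246.5] 17.875839077339442 166.54117647058825
straightedge ['side'] [ 564.4 -246.7] 18.588837325853348 160.86274509803923
straightedge ['top', 'side'] [ 562.1 -247.6] 18.02970815819337 379.64313725490194
```

```bash
python3 - <<'E'
import re
s=open("H.py").read()
s=s.replace("initial_simplex=None","initial_simplex=np.array([p0[0],p0[1],p0[2]*200])+np.array([[0,0,0],[8,0,0],[0,8,0],[0,0,10]])")
open("H.py","w").write(s)
from H import *
d=np.load("m.npz")
ims={c:cv2.imread(f"pics/a_{c}.png") for c in("side","top")}
tiles=[]
for n,(l,w,a,b),p0 in(("rail",(300,60,0,16),(527,167,-.06)),("straightedge",(260,70,0,6),(561,-247,.31))):
    for cs in(["top"],["side"],["top","side"]):
        ms={c:cv2.morphologyEx(d[n+"_"+c].astype(np.uint8),cv2.MORPH_CLOSE,np.ones((9,9))).astype(float) for c in cs}
        r=fitbox(ms,p0,l,w,a,b); print(n,cs,np.round(r[:2],1),np.rad2deg(r[2]),r[3])
    for c in ims:
        h=cv2.convexHull(proj(c,box(*r[:3],l,w,a,b)).astype(np.float32)).reshape(-1,2)
        m=h.mean(0).astype(int); cr=ims[c][m[1]-65:m[1]+65,m[0]-65:m[0]+65].copy()
        cr=cv2.resize(cr,None,fx=3,fy=3,interpolation=cv2.INTER_CUBIC)
        cv2.polylines(cr,[np.round((h-m+65+.5)*3).astype(int)],True,(0,255,0),1); tiles.append(cr)
t=np.vstack([np.hstack(tiles[:2]),np.hstack(tiles[2:])])
cv2.imwrite("pics/fit.png",cv2.resize(t,(600,600)))
E
```

```text
rail ['top'] [524.6 166.1] -3.864104320554465 167.42745098039217
rail ['side'] [530.1 167.6] -2.5086207778000302 217.49019607843138
rail ['top', 'side'] [527.9 166.9] -3.1295124800726333 439.6745098039215
straightedge ['top'] [ 563.1 -245.8] 18.077384874649272 167.0862745098039
straightedge ['side'] [ 564.5 -246.9] 18.561790724066043 160.83529411764704Traceback (most recent call last):
  File "<stdin>", line 12, in <module>
  File "H.py", line 20, in fitbox
    best=minimize(f,[p0[0],p0[1],p0[2]*200],method="Nelder-Mead",options=dict(initial_simplex=np.array([p0[0],p0[1],p0[2]*200])+np.array([[0,0,0],[8,0,0],[0,8,0],[0,0,10]]),xatol=.05,fatol=.05,maxiter=600))
    res = _minimize_neldermead(fun, x0, args, callback, bounds=bounds,
                               **options)
    fsim[j] = func(sim[j])
              ~~~~^^^^^^^^
    fx = function(np.copy(x), *(wrapper_args + args))
  File "H.py", line 19, in f
    return sum(np.abs(softmask(c,box(p[0],p[1],p[2]/200,L,W,z0,z1))-m).sum() for c,m in masks.items())
  File "H.py", line 19, in <genexpr>
    return sum(np.abs(softmask(c,box(p[0],p[1],p[2]/200,L,W,z0,z1))-m).sum() for c,m in masks.items())
                      ~~~~~~~~^^^^^^^^^^^^^^^^^^^^^^^^^^^^^^^^^^^^^
  File "H.py", line 14, in softmask
    h=cv2.convexHull((proj(c,pts)+.5).astype(np.float32)).reshape(-1,2)
                      ~~~~^^^^^^^
  File "H.py", line 5, in proj
    k=get_calibration(c); p=np.asarray(X,float).reshape(-1,3)@np.array(k["R"]).T+k["t"]
ValueError: time passes only in moves, steps and waits
```

```bash
python3 - <<'E'
s=open("H.py").read()
s=s.replace("def proj","""import pickle,os
if not os.path.exists("cal.pkl"): pickle.dump({c:get_calibration(c) for c in("side","top")},open("cal.pkl","wb"))
CAL=pickle.load(open("cal.pkl","rb"))
def proj""",1).replace("k=get_calibration(c)","k=CAL[c]")
open("H.py","w").write(s)
from H import *
d=np.load("m.npz")
ims={c:cv2.imread(f"pics/a_{c}.png") for c in("side","top")}
tiles=[]
for n,(l,w,a,b),p0 in(("rail",(300,60,0,16),(527,167,-.06)),("straightedge",(260,70,0,6),(561,-247,.31))):
  M={}
  for c in ims:
    g=cv2.cvtColor(ims[c],cv2.COLOR_BGR2GRAY)
    near=cv2.dilate(d[n+"_"+c].astype(np.uint8),np.ones((7,7)))>0
    t,_=cv2.threshold(g[near],0,255,cv2.THRESH_OTSU)
    bg=np.median(g[near&~(cv2.dilate(d[n+"_"+c].astype(np.uint8),np.ones((3,3)))>0)]); fg=np.median(g[near&(g>t)])
    m=(near&(g>(bg+fg)/2)).astype(np.uint8)
    M[c]=cv2.morphologyEx(m,cv2.MORPH_CLOSE,np.ones((15,15))).astype(float); print(n,c,bg,fg,M[c].sum())
  for cs in(["top"],["side"],["top","side"]):
    z0=a if n=="straightedge" else 0
    r=fitbox({c:M[c] for c in cs},p0,l,w,a,b); print(n,cs,np.round(r[:2],1),np.rad2deg(r[2]),r[3])
  for c in ims:
        h=cv2.convexHull(proj(c,box(*r[:3],l,w,a,b)).astype(np.float32)).reshape(-1,2)
        m=h.mean(0).astype(int); cr=ims[c][m[1]-65:m[1]+65,m[0]-65:m[0]+65].copy()
        cr=cv2.resize(cr,None,fx=3,fy=3,interpolation=cv2.INTER_CUBIC)
        cv2.polylines(cr,[np.round((h-m+65+.5)*3).astype(int)],True,(0,255,0),1); tiles.append(cr)
t=np.vstack([np.hstack(tiles[:2]),np.hstack(tiles[2:])])
cv2.imwrite("pics/fit.png",cv2.resize(t,(600,600)))
E
```

```text
rail side 141.0 239.0 1994.0
rail top 133.0 221.0 2460.0
rail ['top'] [527.3 167. ] -3.50010331848611 300.3843137254902
rail ['side'] [532.1 174.9] -2.4332268985097674 590.8901960784314
rail ['top', 'side'] [527.4 167.7] -2.9539291822519496 952.721568627451
straightedge side 140.0 186.0 3130.0
straightedge top 133.0 205.0 2409.0
straightedge ['top'] [ 560.1 -247.3] 18.75336757655068 252.24705882352941
straightedge ['side'] [ 567.2 -245. ] 19.147305860136633 289.3450980392157
straightedge ['top', 'side'] [ 563.3 -247.8] 19.11959374682648 571.8117647058823
```

View pics/fit.png

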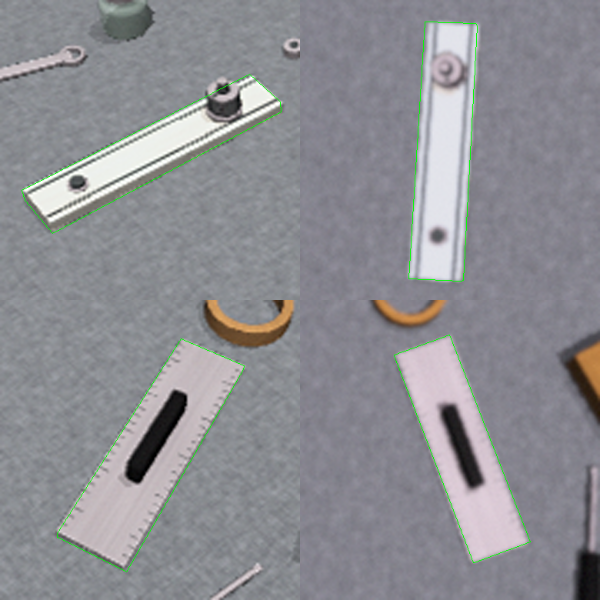

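```bash
python3 - <<'E'
from H import *
for p,ys in(((562.5,-247.5,9),(109,-71)),((524,95,9),(86.8,-93.2)),((617,162,24),(160,120,60,0,-60,-130))):
    for y in ys:
        q=solve_ik(list(p),[180,0,y]); print(p,y,None if q is None else np.round(q,1))
# nut & stud check
ims={c:cv2.imread(f"pics/a_{c}.png") for c in("side","top")}
t=[]
yaw=np.deg2rad(-3.2);X=np.array([527.4+90*np.cos(yaw),167.3+90*np.sin(yaw)]);print(X)
th=np.linspace(0,2*np.pi,60)
for c in ims:
    S=14;m=proj(c,[[*X,40]])[0].astype(int);cr=cv2.resize(ims[c][m[1]-20:m[1]+20,m[0]-20:m[0]+20],None,fx=S,fy=S,interpolation=cv2.INTER_CUBIC)
    for r,z,col in((18,48,(0,255,0)),(21,18,(0,0,255)),(6,62,(255,0,0))):
        h=proj(c,np.c_[X[0]+r*np.cos(th),X[1]+r*np.sin(th),0*th+z]);cv2.polylines(cr,[np.round((h-m+20+.5)*S).astype(int)],True,col,1)
    t.append(cr)
    # grip bar hull
cv2.imwrite("pics/nut0.png",cv2.resize(np.hstack(t),(800,400)))
E
```

```text
(562.5, -247.5, 9) 109 [ -30.3   26.7  100.6    0.    52.7 -139.3]
(562.5, -247.5, 9) -71 [-30.3  26.7 100.6  -0.   52.7  40.7]
(524, 95, 9) 86.8 [  2.7  18.8 112.1  -0.   49.1 -84.1]
(524, 95, 9) -93.2 [  2.7  18.8 112.1  -0.   49.1  95.9]
(617, 162, 24) 160 None
(617, 162, 24) 120 [   8.4   27.7   97.1    0.    55.2 -111.6]
(617, 162, 24) 60 [  8.4  27.7  97.1  -0.   55.2 -51.6]
(617, 162, 24) 0 [ 8.4 27.7 97.1 -0.  55.2  8.4]
(617, 162, 24) -60 [ 8.4 27.7 97.1 -0.  55.2 68.4]
(617, 162, 24) -130 [  8.4  27.7  97.1   0.   55.2 138.4]
[617.25966878 162.27606455]
```

View pics/nut0.png

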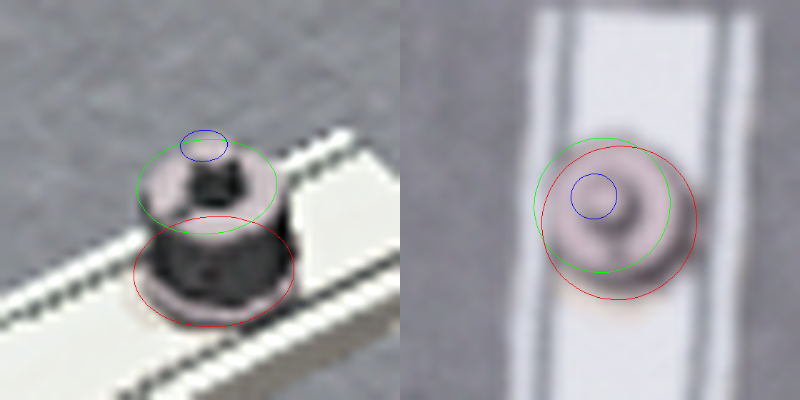

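```bash
python3 - <<'E'
from H import *
goto([562.5,-247.5,130],[180,0,-71]); 
grip(50,40)
move_l([562.5,-247.5,9],speed=120)
o=get_obs();print(o["t"],o["tcp_pos"],o["wrist_force"],o["grip_width"])
grip(0,40)
o=get_obs();print(o["t"],o["tcp_pos"],o["ee_rot"],o["wrist_force"],o["moment"],o["grip_width"])
cv2.imwrite("pics/b.png",np.vstack([get_image("side")[200:400,250:520],get_image("top")[130:330,300:570]])[:,:,::-1])
E
```

```text
5.2917 [ 563.43320344 -248.02736659   10.05193227] [ 0.42854213 -1.17366654  0.16670889] 49.81701671843698
5.6917 [ 563.29243069 -247.89294188   10.06867549] [-1.79926675e+02 -7.25563292e-02 -7.10119605e+01] [-0.29440645  0.81797673  4.01552855] [ 0.10863152  0.07242578 -0.09091683] 15.285240206930913
```

View pics/b.png

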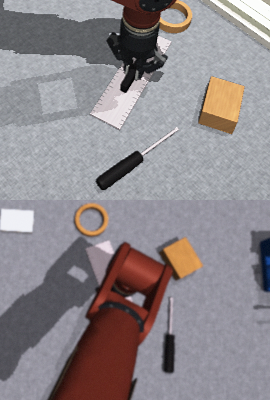

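```bash
python3 - <<'E'
from H import *
a=np.deg2rad(-3.2);n=np.array([-np.sin(a),np.cos(a)])
T=np.array([527.4,167.3])-n*(65+9)
move_l([563,-247.7,60],speed=120)
o=get_obs();print(o["wrist_force"],o["moment"],o["grip_width"])
move_l([*T,60],[180,0,-93.2],speed=200)
move_l([*T,13],speed=100)
o=get_obs();print(o["t"],o["tcp_pos"],o["ee_rot"],o["wrist_force"],o["moment"])
for z in np.arange(12,6,-.7):
    move_l([*T,z],speed=20); o=get_obs(); print(round(z,1),o["tcp_pos"][2],o["wrist_force"])
    if o["wrist_force"][2]>0: break
cv2.imwrite("pics/c.png",np.vstack([get_image("side")[100:300,150:420],get_image("top")[130:330,200:470]])[:,:,::-1])
E
```

```text
[-0.90227328  0.17527616 -3.44482849] [-0.03596462  0.02910752 -0.02794683] 15.564533476342461
8.85 [523.46749353  93.25772092  12.95287048] [ 1.79997121e+02 -1.22111043e-03 -9.32129018e+01] [ 0.64729232  0.44145789 -3.04102796] [ 0.03333843 -0.05030989 -0.00108745]
12.0 12.572760680164215 [ 0.4648743   0.35743522 -3.82999901]
11.3 11.417364696973927 [-0.36509534  0.08033613 -3.2588871 ]
10.6 10.52185762743497 [-0.09990702  1.23733645 -3.89284592]
9.9 10.043761006554668 [-0.05363759 -1.24975126 -2.69224514]
9.2 10.030218787749275 [-4.2031452   0.25290714  5.30998958]
```

View pics/c.png

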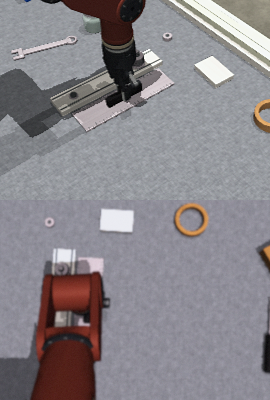

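```bash
python3 - <<'E'
from H import *
a=np.deg2rad(-3.2);n=np.array([-np.sin(a),np.cos(a)]);B=np.array([527.4,167.3])
pos=lambda g:[*(B-n*(65+g)),10.5]
move_l(pos(9),speed=30)
grip(24,20)
o=get_obs();print(o["t"],o["tcp_pos"],o["wrist_force"],o["grip_width"])
g=9;k=0
while g>-8:
    g-=.7; move_l(pos(g),speed=25); o=get_obs(); f=o["wrist_force"][:2]@n
    print(round(g,1),round(65-0+ (o["tcp_pos"][:2]-B)@n,2),np.round(f,1),np.round(o["moment"][2],2))
    if f<-9: 
        k+=1
        if k>=2: break
o=get_obs();print(o["t"],o["tcp_pos"],o["ee_rot"],o["wrist_force"],o["moment"],o["grip_width"])
cv2.imwrite("pics/d.png",cv2.resize(get_image("side")[100:260,150:370],None,fx=3,fy=3,interpolation=cv2.INTER_CUBIC)[:,:,::-1])
E
```

```text
10.7 [523.96100032  93.44714654  10.87493344] [ 0.51096814 -0.6482787  -1.15135165] 23.6610647488657
8.3 -8.24 -0.8 -0.01
7.6 -7.56 -0.3 0.01
6.9 -6.85 0.1 0.01
6.2 -6.14 0.1 -0.01
5.5 -5.46 0.1 -0.01
4.8 -4.92 -0.3 -0.04
4.1 -4.32 -2.5 -0.01
3.4 -3.46 -1.8 -0.01
2.7 -2.64 -1.6 0.02
2.0 -1.88 -1.0 -0.0
1.3 -1.2 -1.8 0.0
0.6 -0.53 -1.2 -0.07
-0.1 0.14 -1.2 -0.02
-0.8 0.86 -1.7 0.03
-1.5 1.57 -1.7 0.02
-2.2 2.13 -2.1 -0.02
-2.9 2.73 -2.6 0.06
-3.6 2.78 -5.9 -0.07
-4.3 2.81 -8.9 -0.06
-5.0 2.84 -10.1 -0.06
-5.7 2.91 -13.4 -0.13
15.95 [523.75925992 105.31532949  10.53418775] [179.93682211  -0.2929805  -93.10649809] [ -1.02901549 -13.3253275    2.30741757] [-1.95148258  0.25156954 -0.13376871] 23.974259397477592
```

View pics/d.png

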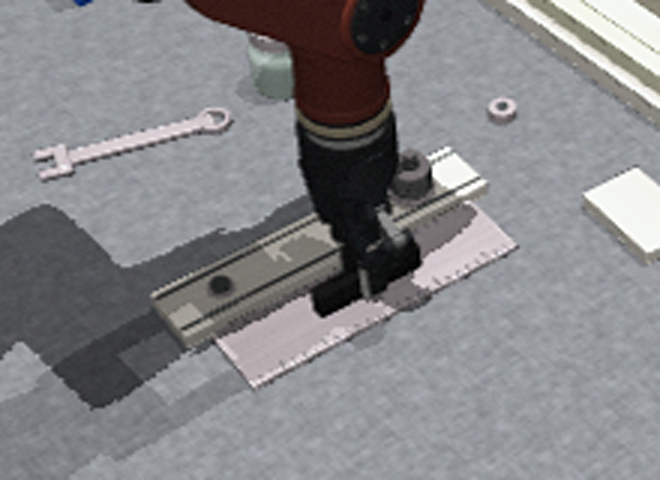

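```bash
python3 - <<'E'
from H import *
a=np.deg2rad(-3.2);n=np.array([-np.sin(a),np.cos(a)]);B=np.array([527.4,167.3])
pos=lambda g,z=10.5:[*(B-n*(65+g)),z]
move_l(pos(1.2),speed=40)
o=get_obs();print((o["tcp_pos"][:2]-B)@n,o["wrist_force"])
move_l(pos(1.2,110),speed=120)
grip(60,40)
q=solve_ik([560,350,200],[180,0,140]); print(q)
goto([480,400,200],[180,0,140])
for c in("side","top"):
    im=get_image(c);cv2.imwrite(f"pics/e_{c}.png",im[:,:,::-1])
    print(c,[(x["score"],x["extent"]) for x in spot_in("straightedge",c)[:2]])
A=cv2.imread("pics/e_side.png")[120:260,170:370];Bm=cv2.imread("pics/e_top.png")[160:300,220:420]
cv2.imwrite("pics/e.png",cv2.resize(np.hstack([A,Bm]),(800,280),interpolation=cv2.INTER_CUBIC))
print(get_obs()["t"])
E
```

```text
-65.70530161954832 [ 0.02313011 -0.37332458  0.15092958]
[  25.92061154   18.11569846   88.89518395    0.           72.98911759
 -114.07938846]
side [(0.71, [272.4, 197.6, 98.9, 60.3])]
top [(0.6, [283.0, 236.0, 29.7, 99.4])]
20.925
```

View pics/e.png

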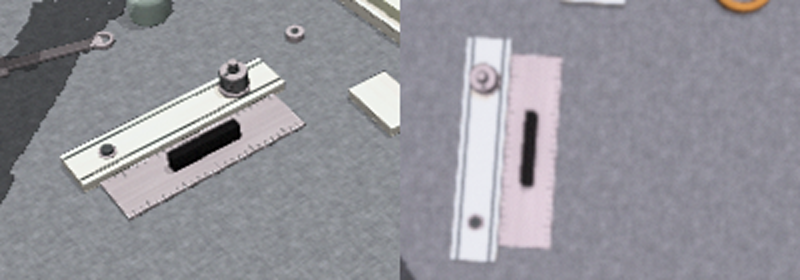

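```bash
python3 - <<'E'
from H import *
P=[617.7,161.2]
print(solve_ik([*P,24.5],[180,0,150]))
goto([*P,110],[180,0,150])
grip(56,40)
move_l([*P,25],speed=100)
o=get_obs();print(o["t"],o["tcp_pos"],o["ee_rot"],o["wrist_force"],o["moment"])
grip(0,40); wait(.2)
o=get_obs();print(o["t"],o["tcp_pos"],o["ee_rot"],o["wrist_force"],o["moment"],o["grip_width"])
cv2.imwrite("pics/f.png",cv2.resize(get_image("side")[100:260,200:370],None,fx=3,fy=3,interpolation=cv2.INTER_CUBIC)[:,:,::-1])
E
```

```text
[   8.33094798   27.65858494   97.04103306    0.           55.300382
 -141.66905202]
23.2583 [618.55275707 161.3249246   25.80474168] [1.79941231e+02 7.18774937e-02 1.49995768e+02] [0.05136721 0.09929978 0.05395485] [ 0.00168182 -0.05706205 -0.05894542]
23.7667 [618.08300387 161.69865833  26.4420105 ] [1.79944506e+02 1.96863812e-02 1.50000504e+02] [-1.86034165  1.33252744  5.77883982] [ 0.13929805  0.48345779 -0.03572362] 34.934877694962
```

View pics/f.png

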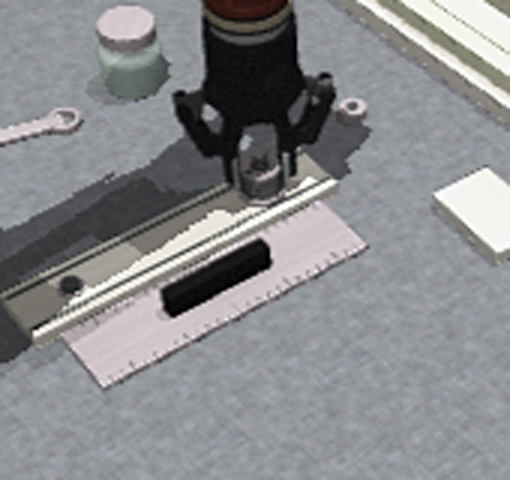

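```bash
cat > T.py <<'E'
from H import *
import json
def step(P,yaw,z):
    q=solve_ik([P[0],P[1],z],[180,0,yaw]); move_j(q); o=get_obs()
    d=np.array([np.cos(np.deg2rad(yaw)),np.sin(np.deg2rad(yaw))]); f=o["wrist_force"][:2]@d
    return o,d,f
def turn(P,y0,y1,dy,z0,stop=.45):
    P=np.array(P,float);yaw=y0;fz=0
    while (yaw-y1)*np.sign(dy)<-.01:
        yaw+=dy; z=z0+4*(yaw-y0)/360
        o,d,f=step(P,yaw,z)
        print(round(o["t"],2),yaw,"ee %.2f q6 %.1f Mz %.3f f %.1f F %s w %.2f z %.2f"%(o["ee_rot"][2],o["joint_pos"][5],o["moment"][2],f,np.round(o["wrist_force"],1),o["grip_width"],o["tcp_pos"][2]))
        P=P+.08*f*d
        if abs(o["moment"][2])>stop: break
    json.dump(dict(P=P.tolist(),yaw=float(yaw),z=float(z)),open("st.json","w"))
E
python3 - <<'E'
from T import *
turn([617.7,161.2],150,130,-5,25)
E
```

```text
24.07 145 ee 144.98 q6 -136.6 Mz -0.051 f 2.8 F [-2.6  1.1  5.8] w 34.32 z 26.43
24.32 140 ee 139.99 q6 -131.6 Mz -0.020 f 2.0 F [-1.9  0.8  5.4] w 34.89 z 26.36
24.57 135 ee 135.10 q6 -126.7 Mz -0.040 f 1.5 F [-2.3 -0.2  5.9] w 34.53 z 26.29
24.82 130 ee 130.11 q6 -121.7 Mz -0.017 f 0.0 F [-1.8 -1.4  6.4] w 34.83 z 26.25
```

```bash
python3 - <<'E'
from T import *
s=json.load(open("st.json"))
turn(s["P"],s["yaw"],-134,-6,s["z"],stop=.35)
E
```

```text
25.07 124.0 ee 124.11 q6 -115.7 Mz -0.066 f 0.3 F [-1.7 -0.8  6.4] w 34.90 z 26.21
25.32 118.0 ee 118.12 q6 -109.7 Mz -0.046 f -1.3 F [ 0.1 -1.4  5.7] w 34.76 z 26.14
25.57 112.0 ee 112.12 q6 -103.7 Mz -0.070 f -1.4 F [-0.4 -1.7  4.7] w 34.61 z 26.07
25.82 106.0 ee 106.12 q6 -97.8 Mz -0.103 f -1.8 F [-0.6 -2.   5.3] w 34.86 z 25.99
26.07 100.0 ee 100.12 q6 -91.8 Mz -0.052 f -1.9 F [-0.4 -2.   4.9] w 34.49 z 25.96
26.32 94.0 ee 94.12 q6 -85.8 Mz -0.124 f -2.3 F [ 0.1 -2.3  6.1] w 34.78 z 25.85
26.57 88.0 ee 88.12 q6 -79.8 Mz -0.093 f -2.8 F [-0.5 -2.8  5.3] w 34.84 z 25.82
26.82 82.0 ee 82.12 q6 -73.8 Mz -0.029 f -2.5 F [-1.7 -2.3  6. ] w 34.81 z 25.74
27.07 76.0 ee 76.12 q6 -67.8 Mz -0.037 f -2.1 F [-1.2 -1.9  5.8] w 34.38 z 25.67
27.32 70.0 ee 70.12 q6 -61.8 Mz -0.091 f -1.9 F [-0.6 -1.8  5.8] w 34.71 z 25.61
27.57 64.0 ee 64.12 q6 -55.9 Mz -0.048 f -2.6 F [-0.9 -2.4  5. ] w 34.77 z 25.54
27.82 58.0 ee 58.12 q6 -49.9 Mz -0.079 f -1.7 F [-0.1 -1.9  5.6] w 34.72 z 25.48
28.07 52.0 ee 52.12 q6 -43.9 Mz -0.023 f -2.2 F [-1.  -1.9  5.6] w 34.22 z 25.39
28.32 46.0 ee 46.12 q6 -37.9 Mz -0.
[... 556 characters left out ...]
 -0.076 f -1.7 F [-1.5 -3.6  7. ] w 34.43 z 24.83
30.32 -2.0 ee -1.89 q6 10.1 Mz -0.065 f -1.4 F [-1.5 -2.6  6.9] w 34.41 z 24.76
30.57 -8.0 ee -7.88 q6 16.1 Mz -0.069 f -1.3 F [-1.6 -2.   7. ] w 34.35 z 24.70
30.82 -14.0 ee -13.89 q6 22.1 Mz -0.043 f -1.7 F [-2.3 -2.1  6.1] w 34.79 z 24.60
31.07 -20.0 ee -19.89 q6 28.1 Mz -0.063 f -1.5 F [-2.5 -2.7  7.4] w 34.84 z 24.54
31.32 -26.0 ee -25.89 q6 34.1 Mz -0.075 f -0.7 F [-2.  -2.5  6.9] w 34.73 z 24.45
31.57 -32.0 ee -31.89 q6 40.1 Mz -0.080 f -2.0 F [-3.5 -2.   6.9] w 34.57 z 24.38
31.82 -38.0 ee -37.89 q6 46.1 Mz -0.027 f -1.4 F [-3.  -1.6  6.8] w 34.43 z 24.32
32.07 -44.0 ee -43.69 q6 52.0 Mz 0.650 f -0.9 F [-2.2 -1.1  6.8] w 34.71 z 24.27
```

```bash
python3 - <<'E'
from T import *
s=json.load(open("st.json"))
grip(0,90); wait(.2); o=get_obs();print(o["ee_rot"],o["moment"],o["wrist_force"],o["grip_width"])
P=s["P"]
for yaw in(-43,-42,-41,-40,-39,-41,-42,-43,-44,-45,-46):
    o,d,f=step(P,yaw,s["z"]); print(round(o["t"],2),yaw,"ee %.2f Mz %.3f f %.1f z %.2f"%(o["ee_rot"][2],o["moment"][2],f,o["tcp_pos"][2]))
E
```

```text
[-1.79998592e+02 -1.13234163e-01 -4.36702435e+01] [-0.05023197  0.52044447  0.67170632] [-3.23783733 -2.06045723  7.44667882] 33.425501394188835
32.73 -43 ee -42.74 Mz 0.468 f -0.8 z 24.53
32.98 -42 ee -41.82 Mz 0.130 f -0.5 z 24.54
33.23 -41 ee -40.86 Mz -0.022 f -1.3 z 24.51
33.48 -40 ee -39.87 Mz 0.022 f -1.3 z 24.54
33.73 -39 ee -38.87 Mz 0.007 f -2.1 z 24.54
33.98 -41 ee -40.89 Mz -0.103 f -0.4 z 24.53
34.23 -42 ee -41.84 Mz 0.140 f -1.0 z 24.52
34.48 -43 ee -42.75 Mz 0.421 f -1.2 z 24.53
34.73 -44 ee -43.67 Mz 0.768 f -1.8 z 24.52
34.98 -45 ee -44.59 Mz 1.020 f -0.4 z 24.50
35.23 -46 ee -45.51 Mz 1.264 f -0.2 z 24.51
```

```bash
python3 - <<'E'
from T import *
s=json.load(open("st.json"))
P=s["P"]
for yaw in(-45,-44,-43,-42,-41,-40):
    o,d,f=step(P,yaw,s["z"]); print(round(o["t"],2),yaw,"ee %.2f Mz %.3f f %.1f z %.2f"%(o["ee_rot"][2],o["moment"][2],f,o["tcp_pos"][2]))
E
```

```text
35.48 -45 ee -44.58 Mz 1.029 f -0.6 z 24.52
35.73 -44 ee -43.66 Mz 0.790 f -1.2 z 24.49
35.98 -43 ee -42.74 Mz 0.460 f 0.3 z 24.51
36.23 -42 ee -41.83 Mz 0.092 f -0.8 z 24.52
36.48 -41 ee -40.86 Mz 0.009 f -1.3 z 24.55
36.73 -40 ee -39.87 Mz 0.015 f -2.2 z 24.54
```

```bash
python3 - <<'E'
from T import *
s=json.load(open("st.json"))
turn(s["P"],-40,50-1.5,(88.5)/12,s["z"],stop=.5)
wait(.3);o=get_obs();print(o["t"],o["ee_rot"],o["tcp_pos"],o["moment"],o["wrist_force"],o["grip_width"])
for c in("side","top"): cv2.imwrite(f"pics/g_{c}.png",get_image(c)[:,:,::-1])
A=cv2.imread("pics/g_side.png")[120:260,170:370];Bm=cv2.imread("pics/g_top.png")[160:300,220:420]
cv2.imwrite("pics/g.png",cv2.resize(np.hstack([A,Bm]),(800,280),interpolation=cv2.INTER_CUBIC))
E
```

```text
36.98 -32.625 ee -32.47 q6 40.7 Mz 0.065 f -1.0 F [-2.2 -1.6  7.8] w 33.32 z 24.63
37.23 -25.25 ee -25.09 q6 33.3 Mz 0.051 f -1.0 F [-1.9 -1.8  6.6] w 33.36 z 24.73
37.48 -17.875 ee -17.71 q6 25.9 Mz 0.023 f 0.3 F [-0.6 -2.7  7.1] w 33.29 z 24.83
37.73 -10.5 ee -10.34 q6 18.6 Mz 0.018 f -0.7 F [-1.1 -2.1  5.4] w 33.53 z 24.92
37.98 -3.125 ee -2.96 q6 11.2 Mz 0.090 f 0.5 F [ 0.4 -1.9  6.7] w 33.12 z 25.03
38.23 4.25 ee 4.41 q6 3.8 Mz 0.041 f -0.0 F [ 0.1 -1.9  5.6] w 33.22 z 25.12
38.48 11.625 ee 11.79 q6 -3.5 Mz 0.078 f 0.1 F [ 0.4 -1.5  6. ] w 33.08 z 25.20
38.73 19.0 ee 19.02 q6 -10.8 Mz 0.039 f 0.4 F [ 1.5 -2.9  5.7] w 33.66 z 25.27
38.98 26.375 ee 26.39 q6 -18.1 Mz 0.060 f -0.5 F [ 0.8 -2.7  4.8] w 33.19 z 25.37
39.23 33.75 ee 33.62 q6 -25.4 Mz 0.051 f 0.3 F [ 1.4 -1.5  5.6] w 33.53 z 25.44
39.48 41.125 ee 40.98 q6 -32.7 Mz 0.069 f 0.6 F [ 2.5 -2.   4.9] w 33.11 z 25.53
39.73 48.5 ee 48.32 q6 -40.1 Mz 0.045 f 0.0 F [ 2.4 -2.1  5.5] w 33.58 z 25.65
40.0333 [179.7333368   -0.19985883  48.30550313] [617.98333659 159.24590337  25.62355446] [-0.36790052 -0.2702822   0.01612947] [ 1.91266581 -2.35911122  5.56282215] 33.50958506488894
```

View pics/g.png

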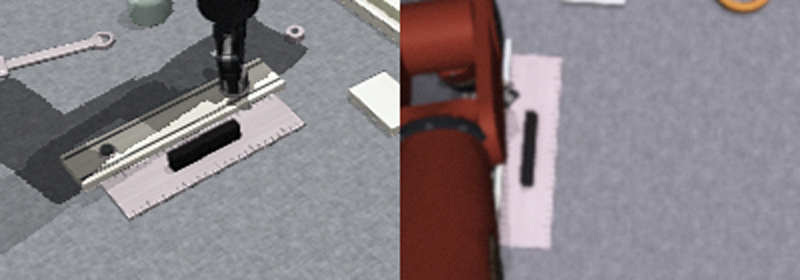

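View pics/g_side.png

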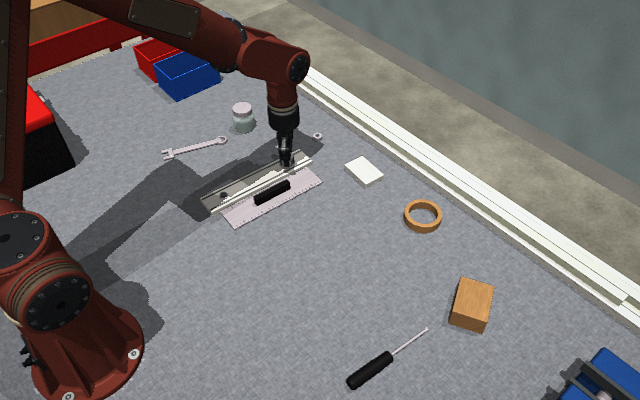

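```bash
python3 - <<'E'
from station import *
print(sign_off())
E
```

```text
the job is handed in; nothing more can be done
None
```

The job is handed in at about 40 s on the robot's clock, with the straightedge along the rail and the nut backed off a quarter turn and still gripped. No verdict came back, so this rests on my own checks.

- **Straightedge:** I carried it to the rail, set it flat and pushed its grip bar sideways until it stopped moving, reaching about 13 N. Pictures from both cameras after the arm withdrew showed it parallel, with no visible gap and about midway along the rail. After the nut work it looked unchanged, but by then the arm hid the contact edge in the top view.
- **Nut down:** I screwed it clockwise about 191° (3.3 rad), within the stated starting range, to a hard stop at tool yaw about −41.5°. Pressing twice and releasing gave the same torque curve, peaking at about 1.26 N m, so the grip did not slip at the stop.
- **Nut backed off:** I turned it back to tool yaw 48.3°, about 89.8°, raising the tool about 1 mm with the thread. It is still gripped, with small wrist forces of about 6 N. I did not confirm the turn from the dimple, because the gripper hides it.
- **Other items:** nothing else looked moved in the last side picture.
- **Disagreement:** the push contact put the rail's edge about 1 mm further to the robot's right than the camera fit. That is within the calibration's accuracy, and I relied on the contact.

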